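# Ballast the glue-up weight and hold its cover over the screw holes

## Robot

A 6-joint arm with a two-finger parallel gripper is mounted at the origin on a cart in front of the work surface, level with it; the furniture and walls round the work are solid. World frame = base frame: x ahead of the robot, y to its left, z up, the work surface at z = 0. Lengths are in mm, angles in rad, forces in N, time in s.
With the tool pointing down it reaches from about 250 to 725 mm from the base axis. Payload 9.7 kg.
Tool frame: the origin (TCP) lies between the finger pads; the fingertips stand 22 mm ahead of it and the grasp point (between the pads) lies 3 mm ahead of it; z points along the fingers, y is the line along which they close (so a half turn about z gives the same grasp; the last joint's range is limited). The gripper opens to 85 mm and grips with 20 to 120 N. Pads are 22 mm wide; open, the fingers measure 114 mm over their backs; the gripper's body (76 mm by 85 mm) begins 54 mm behind the grasp point. The pads swing forward as they close: fully open they stand 13 mm farther back than shut.
Start: joints at [-1.333, 0.087, 0.176, 1.66, 0, 1.571], TCP at [129.558, -534.52, 253.284] pointing down, gripper open.
Joint ranges: [-3.13, 3.13], [-0.85, 1.81], [-1.15, 1.24], [-2.2, 2.28], [-1.44, 1.52], [-3.14, 3.14]. Speed limits (rad/s): [2.22, 2.22, 2.57, 3.14, 3.14, 3.14].

## Interface

Orientations are given as a rotation vector (axis times angle).
In Python, from rig import goto, servo_line, movej, ungrasp, close_gripper, wait, solve_ik, sense, get_image, camera_params, PlanningError, finish_job, spot_in, masks_of, tip_of gives the robot as it stands. The module is installed in compiled form; this text tells all that it offers. Calls block until the motion is done:
- goto(position, orientation): joint-space move of the TCP to a pose.
- servo_line(position, rotation=None, v=150): straight line of the TCP; rotation=None keeps the orientation; v is the mean speed in mm/s.
- movej(angles): joint-space move.
- ungrasp() and close_gripper(grip_force=None): open the fingers fully, or close them until they stop; grip_force is the grip in N (None keeps the last).
- wait(seconds).
- solve_ik(position, orientation): joint angles nearest the present ones, or None.
- sense(): the state.
- get_image(name): name is "scene" or "top" or "wrist"; returns the picture (384x512x3 uint8, blue, green, red); there is no depth.
- camera_params(name): a dict with "mtx" (3x3 intrinsics, pixels), "k1" (the pictures are not rectified: a ray, as slopes to the right and down, at radius r is drawn at 1 + k1 r^2 times it, then the intrinsics apply), "R" (3x3) and "t" (3): a world point X has camera coordinates R X + t. Camera axes: x right, y down, z forward; pixel columns grow to the right and rows downward; lengths in mm; the calibration is good to about 2 mm. A picture is of the moment at which its call begins: read the wrist's pose just before it. camera_params takes no time and is no camera call; for the wrist camera it gives the pose at the moment of the call.
A pose or a line that the arm cannot do raises PlanningError and nothing moves.
- finish_job(): hands the job in; it is judged then, once.
Trained networks look in the newest picture that a camera, given by its name, has taken for a name from the list of things; names that differ only in an ending like _2 or _b are one class to them, and where a whole thing is asked for, a point or a joint stands for the part that bears it (a point fixed in the world has none). Each returns a list of dicts, best first, with "p" (0 to 1); they miss things now and then, are a little off and sometimes report something else, mostly with a low value. They report only what shows in the picture. A call takes as long as a camera call. They do not tell look-alikes from the thing itself.
- spot_in(camera, target): "xyz" ([x, y, z] in mm, in world coordinates, good to about 4 mm: the middle of the surface that is visible of it).
- masks_of(camera, target): "mask" (384x512 bool, what is visible of it).
- tip_of(camera, target): "xyz" ([x, y, z] in mm, in world coordinates, good to about 4 mm: a listed point, or the origin of a listed thing).
The state is a dict: "t": time; "joints": joint angles; "dq": joint speeds; "effort": joint torques, N m; "position": TCP position; "orientation": TCP orientation; "contact_force": force on the tool from outside, world axes, zero at the start; "wrist_torque": the same for the moment, N m; "finger_gap": finger opening in mm; "gripper_force": force on a finger pad.
Only numpy, scipy, OpenCV 4.12 (cv2) and the standard library are available. Lean on these libraries where they do the work, as an engineer would, in place of code of your own. Each camera call takes 0.05 s, during which the arm holds its last target. There are 200 camera calls.

## Task

Tip the six steel balls out of the cup into the open case of the glue-up weight and stand the empty cup upright on the bench again. Then pick up the cover and finish while holding it still and level about 2 cm above the case's rim, clear of it, turned so that its three holes line up over the three threaded holes, so that I can lay the gasket under it and start the screws. Leave the other things on the bench where they are.

Things in the scene. Friction and masses are not known exactly. Their poses are not given: they have to be found in the camera images.
- case: open aluminium case of a glue-up weight, 140 (x) x 100 (y) x 52 mm high, walls 6 mm, inner floor 10 mm above the bench, 1.6 kg, loose. Three bosses inside (17 mm across, flush with the rim) have 8 mm threaded holes: one mid +x end, two in the corners of the -x end. Origin: centre of the underside; z up
- cover: the case's flat steel cover, 140 (x) x 100 (y) x 5 mm, about 0.45 kg, lying flat, handle up. Three 10 mm through holes in the pattern of the bosses: one mid +x end, two in the corners of the -x end; it fits one way round only. Origin: centre of the underside; z up
- cover_grip (a point): middle of the cover's wooden bar handle, 33 mm straight above the cover's origin. The bar lies along the cover's x: 86 mm long, 18 mm thick (y), 22 mm high, flat sides, open beneath, on two thin pillars 30 mm either side of its middle
- cup: plain round steel cup, 66 mm high, slightly flared: 52 mm across at the foot, about 60 mm at the rim, wall 3 mm, 0.14 kg, holding the six balls. Origin: centre of the underside; z up towards the mouth
- cup_mouth (a point): middle of the cup's mouth, 66 mm above its origin
- case_thread0 (a point): middle of the case's threaded hole in the middle of the +x end, level with the rim, at x, y = (+56, +0) mm, 52 mm up in the case's frame, whose axes it shares
- cover_hole0 (a point): middle of the cover's hole in the middle of the +x end, on the plate's underside, at x, y = (+56, +0) mm in the cover's frame
- case_thread1 (a point): middle of the case's threaded hole in the corner at -x, +y, level with the rim, at x, y = (-56, +36) mm, 52 mm up in the case's frame, whose axes it shares
- cover_hole1 (a point): middle of the cover's hole in the corner at -x, +y, on the plate's underside, at x, y = (-56, +36) mm in the cover's frame
- case_thread2 (a point): middle of the case's threaded hole in the corner at -x, -y, level with the rim, at x, y = (-56, -36) mm, 52 mm up in the case's frame, whose axes it shares
- cover_hole2 (a point): middle of the cover's hole in the corner at -x, -y, on the plate's underside, at x, y = (-56, -36) mm in the cover's frame
- ball0: polished steel bearing ball, rolls easily, 18 mm across, 24 g, in the cup at the start. Origin: its centre
- ball1: polished steel bearing ball, rolls easily, 18 mm across, 24 g, in the cup at the start. Origin: its centre
- ball2: polished steel bearing ball, rolls easily, 18 mm across, 24 g, in the cup at the start. Origin: its centre
- ball3: polished steel bearing ball, rolls easily, 18 mm across, 24 g, in the cup at the start. Origin: its centre
- ball4: polished steel bearing ball, rolls easily, 18 mm across, 24 g, in the cup at the start. Origin: its centre
- ball5: polished steel bearing ball, rolls easily, 18 mm across, 24 g, in the cup at the start. Origin: its centre
- glue_bottle: glue bottle, 58 mm across, 164 mm tall, standing (bystander). Origin: centre of the underside
- sand_block: sanding block, 45 x 85 x 28 mm (bystander). Origin: centre of the underside
- masking_tape: roll of masking tape lying flat, 96 mm across, 25 mm high (bystander). Origin: centre of the underside
- wedge: wooden wedge, 40 x 130 x 50 mm (bystander). Origin: centre of the underside
Not all that is in view belongs to the job. What is shaped like the cup but pink is not meant.

How it is judged:
By the outcome, as a careful person would: the job done as asked, in the order asked, and still so for the second after the job is handed in, while the arm keeps its last pose, push and grip.
It also fails if it takes over 72 s, if anything falls off the work surface, if the arm or the gripper's body presses on something with over 40 N, if the wrist force passes 120 N, or if a joint passes its speed limit or range.

## Working session

There is one attempt and no reset: what is moved stays moved. The work goes in short steps, each a Python script; the robot and the scene stay as the last script left them, time stands still between calls to the robot, and variables do not carry over. Pictures are saved under pics/ and viewed, at most 10 in all, crops included, and the job is handed in when it is done.

```bash
mkdir -p pics; python3 - <<'E'
from rig import *
import cv2,numpy as np
for c in ["top","scene"]:
    im=get_image(c); cv2.imwrite(f"pics/{c}0.png",cv2.resize(im,(800,600)) if c=="top" else im)
    print(c,np.round(camera_params(c)["R"],2).tolist(),camera_params(c)["t"])
    for n in ["case","cover","cup"]+(["glue_bottle","sand_block","masking_tape","wedge"] if c=="top" else []):
        print(n,[(np.round(d["xyz"]).tolist(),round(d["p"],2)) for d in tip_of(c,n)][:3])
    for n in ["cover_grip","cup_mouth"]+[f"{a}{i}" for i in range(3) for a in("case_thread","cover_hole")]:
        print(n,[(np.round(d["xyz"]).tolist(),round(d["p"],2)) for d in tip_of(c,n)][:3])
print(sense())
E
```

```text
top [[-0.02, -1.0, -0.01], [-1.0, 0.02, -0.05], [0.05, 0.01, -1.0]] [   7.76444107  505.78300933 1195.95623246]
case [([580.0, 20.0, 1.0], 0.81), ([521.0, 283.0, 1.0], 0.59), ([746.0, -167.0, -2.0], 0.58)]
cover [([528.0, 281.0, 31.0], 0.61), ([523.0, 285.0, -2.0], 0.59), ([541.0, -37.0, 55.0], 0.37)]
cup [([466.0, -167.0, 0.0], 0.79), ([579.0, -266.0, 2.0], 0.66)]
glue_bottle [([742.0, -168.0, -1.0], 0.82), ([581.0, -276.0, 25.0], 0.15)]
sand_block [([387.0, 58.0, -4.0], 0.72)]
masking_tape [([261.0, -315.0, -2.0], 0.59)]
wedge [([581.0, 300.0, 3.0], 0.25)]
cover_grip [([530.0, 282.0, 32.0], 0.56)]
cup_mouth [([581.0, -268.0, 66.0], 0.68), ([464.0, -168.0, 62.0], 0.53)]
case_thread0 [([510.0, 27.0, 53.0], 0.89), ([625.0, 46.0, 52.0], 0.85), ([542.0, -38.0, 51.0], 0.75)]
cover_hole0 [([480.0, 234.0, -0.0], 0.7), ([582.0, 298.0, 3.0], 0.67), ([461.0, 309.0, -2.0], 0.61)]
case_thread1 [([510.0, 27.0, 53.0], 0.89), ([625.0, 46.0, 52.0], 0.85), ([542.0, -38.0, 51.0], 0.75)]
cover_hole1 [([480.0, 234.0, -0.0], 0.7), ([582.0, 298.0, 3.0], 0.67), ([461.0, 309.0, -2.0], 0.61)]
case_thread2 [
[... 1175 characters left out ...]
joints': array([-1.33298996e+00,  8.68998137e-02,  1.75897790e-01,  1.65977152e+00,
        4.12980609e-06,  1.57079949e+00]), 'dq': array([-6.65161310e-05,  8.09551993e-05, -1.09158690e-03,  2.60718055e-04,
       -1.03783765e-03,  1.79865967e-03]), 'effort': array([-5.38862208e-03, -5.20090771e+01,  4.64859796e+01,  1.50878688e-03,
       -1.28708625e-04,  1.75772293e-06]), 'position': array([ 129.56717817, -534.52901877,  253.28313804]), 'orientation': array([3.11938956e+00, 3.72658227e-01, 1.06856035e-05]), 'contact_force': array([ 1.31616196, -0.11856331, -0.67536119]), 'wrist_torque': array([ 0.0171708 , -0.01709466, -0.02880127]), 'gripper_force': 0.0, 'finger_gap': 85.29193672604751}
```

View pics/top0.png

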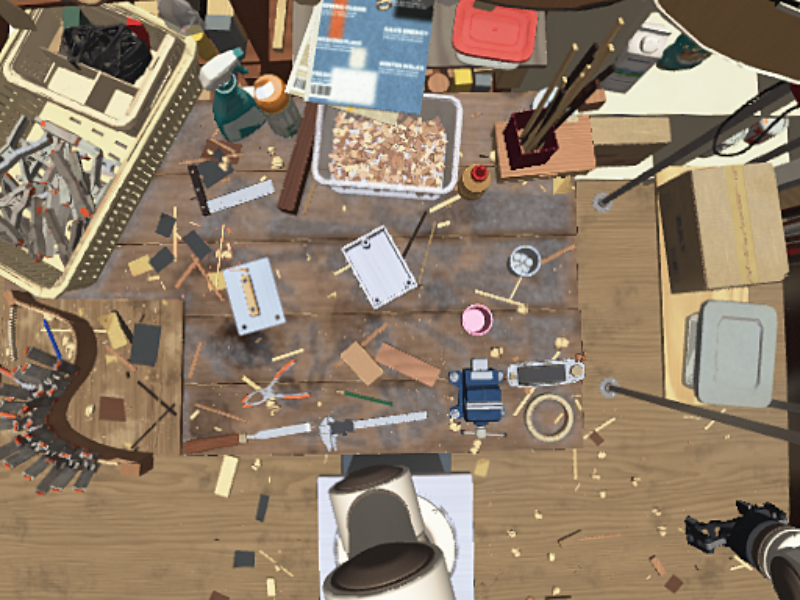

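View pics/scene0.png

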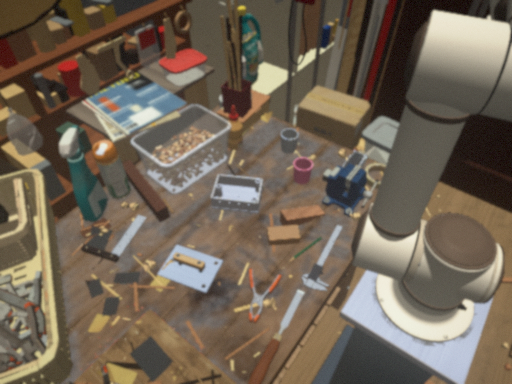

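The grey steel cup with the balls is at top-picture px (523,261). The pink decoy is at (477,320), the case at (378,267) and the cover at (254,296). In the scene view the steel cup is at (289,138), the case at (237,190) and the cover at (190,268). The hole triangles have the right side lengths (72/118 mm). Next I'll plan the IK.

```bash
cat > h.py <<'E'
from rig import *
import numpy as np
from scipy.spatial.transform import Rotation as Ro
d=np.deg2rad
def tool(yaw,pitch,roll,flip=0):
    """tool z heading yaw, pitched down by pitch (deg), rolled about the tool z"""
    z=np.array([np.cos(d(yaw))*np.cos(d(pitch)),np.sin(d(yaw))*np.cos(d(pitch)),-np.sin(d(pitch))])
    y=np.array([-np.sin(d(yaw)),np.cos(d(yaw)),0])*(-1 if flip else 1)
    R=np.c_[np.cross(y,z),y,z]
    return (Ro.from_matrix(R)*Ro.from_rotvec([0,0,d(roll)]))
def tcp(G,R,ahead=3): return np.array(G)-R.as_matrix()[:,2]*ahead
def ik(G,R,ahead=3):
    q=solve_ik(tcp(G,R,ahead).tolist(),R.as_rotvec().tolist()); return None if q is None else np.round(q,2).tolist()
E
python3 - <<'E'
from h import *
C=np.array([575,21.]);ex=np.array([np.cos(d(27.4)),np.sin(d(27.4))])
print("grasp")
for yaw in(-10,0,10,20):
  for al in(20,30):
    for f in(0,1): print(yaw,al,f,ik([579,-267,40],tool(yaw,al,0,f)),ik([579,-267,150],tool(yaw,al,0,f)))
print("pour")
for yaw in(-63,-45,-30,-10):
  for f in(0,1):
    for sg in(1,-1):
      qs=[]
      for r in(0,80,150):
        R=tool(yaw,0,sg*r,f)
        a=-R.as_matrix()[:,0]*(1 if R.as_matrix()[2,0]<0 else 1)
        qs.append(ik([*(C-30*ex),122],R))
      print(yaw,f,sg,qs)
E
```

```text
grasp
-10 20 0 [-0.59, -0.19, -1.1, -0.53, 0.39, -0.15] [-0.59, -0.48, -1.03, -0.16, 0.39, -0.15]
-10 20 1 [-0.59, -0.19, -1.1, -0.53, 0.39, 2.99] [-0.59, -0.48, -1.03, -0.16, 0.39, 2.99]
-10 30 0 [-0.57, -0.29, -1.0, -0.16, 0.34, -0.21] [-0.57, -0.48, -0.89, 0.15, 0.34, -0.21]
-10 30 1 [-0.57, -0.29, -1.0, -0.16, 0.34, 2.93] [-0.57, -0.48, -0.89, 0.15, 0.34, 2.93]
0 20 0 [-0.68, -0.14, -1.04, -0.46, 0.63, -0.27] [-0.68, -0.41, -0.96, -0.12, 0.63, -0.27]
0 20 1 [-0.68, -0.14, -1.04, -0.46, 0.63, 2.87] [-0.68, -0.41, -0.96, -0.12, 0.63, 2.87]
0 30 0 [-0.65, -0.23, -0.94, -0.08, 0.55, -0.37] [-0.65, -0.41, -0.83, 0.21, 0.55, -0.37]
0 30 1 [-0.65, -0.23, -0.94, -0.08, 0.55, 2.78] [-0.65, -0.41, -0.83, 0.21, 0.55, 2.78]
10 20 0 [-0.75, -0.07, -0.94, -0.33, 0.85, -0.43] [-0.75, -0.31, -0.87, -0.02, 0.85, -0.43]
10 20 1 [-0.75, -0.07, -0.94, -0.33, 0.85, 2.72] [-0.75, -0.31, -0.87, -0.02, 0.85, 2.72]
10 30 0 [-0.72, -0.14, -0.84, 0.05, 0.74, -0.55] [-0.72, -0.31, -0.73, 0.32, 0.74, -0.55]
10 30 1 [-0.72, -0.14, -0.84, 0.05, 0.74, 2.59] [-0.72, -0.31, -0.73, 0.32, 0.74, 2.59]
20 20 0 [-0.8,
[... 476 characters left out ...]
-1.15, -1.28, 0.0], [0.5, 0.04, -1.1, -1.15, -1.28, 1.4], [0.5, 0.04, -1.1, -1.15, -1.28, 2.62]]
-45 0 -1 [[0.5, 0.04, -1.1, -1.15, -1.28, 0.0], [0.5, 0.04, -1.1, -1.15, -1.28, -1.4], [0.5, 0.04, -1.1, -1.15, -1.28, -2.62]]
-45 1 1 [[0.5, 0.04, -1.1, -1.15, -1.28, -3.14], [0.5, 0.04, -1.1, -1.15, -1.28, -1.75], [0.5, 0.04, -1.1, -1.15, -1.28, -0.52]]
-45 1 -1 [[0.5, 0.04, -1.1, -1.15, -1.28, -3.14], [0.5, 0.04, -1.1, -1.15, -1.28, 1.75], [0.5, 0.04, -1.1, -1.15, -1.28, 0.52]]
-30 0 1 [None, None, None]
-30 0 -1 [None, None, None]
-30 1 1 [None, None, None]
-30 1 -1 [None, None, None]
-10 0 1 [None, None, None]
-10 0 -1 [None, None, None]
-10 1 1 [None, None, None]
-10 1 -1 [None, None, None]
```

```bash
python3 - <<'E'
from h import *
C=np.array([575,21.])
Rg=tool(5,30,0); axc=Rg.inv().apply([0,0,1])
print("grasp",ik([579,-267,40],Rg),ik([479,-276,98],Rg),ik([579,-267,150],Rg))
for b in(15,20,25):
 for yaw in(-60,-45,-30,-15,0,15):
  for sg in(1,-1):
   out=[]
   for r in(0,90,165):
    R=tool(yaw,b,sg*r); a=R.apply(axc)
    G=np.array([*C,122])-np.array([a[0],a[1],0])*30
    out.append((ik(G,R),int(np.degrees(np.arccos(a[2]))),np.round(a,1).tolist()))
   if all(o[0] for o in out): print(b,yaw,sg,*out,sep="\n   ")
E
```

```text
grasp [-0.69, -0.19, -0.89, -0.03, 0.65, -0.46] [-0.87, -0.48, -0.94, 0.33, 0.79, -0.62] [-0.69, -0.36, -0.78, 0.26, 0.65, -0.46]
15
   -60
   1
   ([0.48, 0.07, -0.49, 0.86, -1.31, 1.42], 14, [-0.1, 0.2, 1.0])
   ([0.47, 0.12, -0.44, 0.83, -1.3, 2.95], 82, [-1.0, -0.0, 0.1])
   ([0.46, 0.06, -0.51, 0.77, -1.3, -2.08], 132, [-0.5, 0.5, -0.7])
15
   -60
   -1
   ([0.48, 0.07, -0.49, 0.86, -1.31, 1.42], 14, [-0.1, 0.2, 1.0])
   ([0.47, -0.01, -0.57, 0.8, -1.3, -0.21], 82, [0.5, 0.9, 0.1])
   ([0.46, 0.03, -0.54, 0.76, -1.3, -1.56], 132, [-0.2, 0.7, -0.7])
15
   -45
   1
   ([0.46, -0.24, -0.89, 0.05, -1.16, 0.65], 14, [-0.2, 0.2, 1.0])
   ([0.46, -0.17, -0.83, 0.04, -1.16, 2.23], 82, [-1.0, -0.3, 0.1])
   ([0.44, -0.21, -0.88, 0.0, -1.14, -2.79], 132, [-0.7, 0.3, -0.7])
15
   -45
   -1
   ([0.46, -0.24, -0.89, 0.05, -1.16, 0.65], 14, [-0.2, 0.2, 1.0])
   ([0.42, -0.31, -0.95, 0.01, -1.13, -0.97], 82, [0.3, 1.0, 0.1])
   ([0.43, -0.25, -0.91, -0.01, -1.13, -2.28], 132, [-0.3, 0.7, -0.7])
15
   -30
   1
   ([0.39, -0.43, -1.1, -0.26, -0.87, 0.32], 15, [-0.2, 0.1, 1.0])
   ([0.41, -0.34, 
[... 3133 characters left out ...]
1, -0.44, 3.1], 123, [-0.8, -0.0, -0.5])
25
   -15
   -1
   ([0.24, -0.66, -1.1, 0.04, -0.45, 0.23], 4, [-0.1, 0.0, 1.0])
   ([0.16, -0.67, -1.11, 0.03, -0.38, -1.39], 77, [-0.2, 1.0, 0.2])
   ([0.19, -0.59, -1.07, -0.0, -0.41, -2.68], 123, [-0.7, 0.4, -0.5])
25
   15
   1
   ([-0.12, -0.69, -1.12, 0.03, 0.34, -0.17], 4, [-0.1, -0.0, 1.0])
   ([-0.04, -0.69, -1.12, 0.02, 0.27, 1.44], 77, [-0.2, -1.0, 0.2])
   ([-0.08, -0.62, -1.09, -0.01, 0.31, 2.73], 123, [-0.7, -0.4, -0.5])
25
   15
   -1
   ([-0.12, -0.69, -1.12, 0.03, 0.34, -0.17], 4, [-0.1, -0.0, 1.0])
   ([-0.17, -0.6, -1.08, -0.0, 0.39, -1.76], 77, [-0.7, 0.7, 0.2])
   ([-0.11, -0.6, -1.08, -0.02, 0.34, -3.04], 123, [-0.8, 0.0, -0.5])
```

```bash
python3 - <<'E'
from h import *
import cv2
R=tool(5,30,0); z=R.as_matrix()[:,2]; G=np.array([579.5,-267,40]); P=G-130*z
rv=R.as_rotvec().tolist()
goto([P[0],P[1],230],rv); servo_line(P.tolist(),v=250); 
print(sense()["contact_force"])
servo_line(G.tolist(),v=150); print(sense()["contact_force"],sense()["t"])
close_gripper(60); s=sense(); print(s["finger_gap"],s["gripper_force"],s["contact_force"])
servo_line((G+[0,0,25]).tolist(),v=80); s=sense(); print(s["finger_gap"],s["gripper_force"],s["contact_force"],s["t"])
cv2.imwrite("pics/g.png",get_image("scene")[60:260,180:512].repeat(2,0).repeat(2,1))
E
```

```text
[0.87811602 0.3186956  1.05966458]
[ 0.60790331 -0.51111086  0.02330262] 4.975
54.30067939298764 62.18198153866979 [-5.15170046  2.59817082  6.83373274]
54.93180020899224 63.09040783708042 [-0.18660595 -0.76956    -1.99222925] 5.8333
```

View pics/g.png

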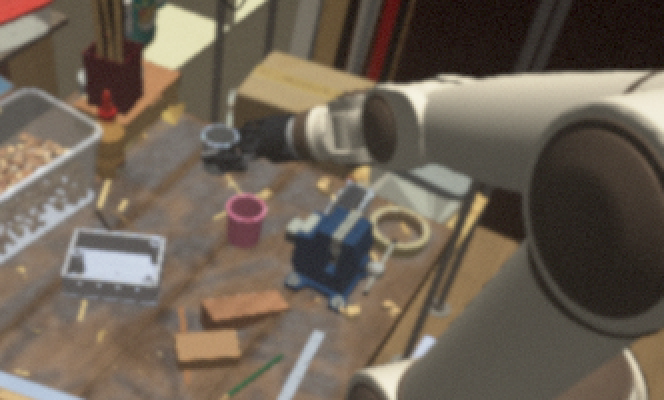

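The steel cup is gripped and lifted (crop px (220,140)), upright and clear of the pink cup at (246,220). Next comes the transit and the pour.

```bash
cat >> h.py <<'E'
C=np.array([575,21.]); YAW=-50; B=20
axc=tool(5,30,0).inv().apply([0,0,1])
am=tool(YAW,B,-110).apply(axc); GP=np.array([*(C-33*am[:2]),114])
E
python3 - <<'E'
from h import *
import cv2
G=np.array([579.5,-267,150])
def go(p,R): goto(list(map(float,p)),R.as_rotvec().tolist())
servo_line(G.tolist(),v=200)
go([575,-170,160],tool(-15,30,0)); go([570,-70,160],tool(-35,28,0)); go([*GP[:2],150],tool(YAW,25,0))
R=tool(YAW,B,0); servo_line(GP.tolist(),R.as_rotvec().tolist(),v=80); print("at pour",GP,sense()["t"],sense()["contact_force"])
for r in(30,55):
    go(GP,tool(YAW,B,-r)); wait(.2)
print(sense()["t"])
for r in range(65,146,8):
    go(GP,tool(YAW,B,-r)); wait(.25)
    if r==97: cv2.imwrite("pics/p1.png",get_image("scene")[100:250,150:350].repeat(3,0).repeat(3,1)[:600])
print(sense()["t"],sense()["contact_force"],sense()["finger_gap"])
wait(.4)
cv2.imwrite("pics/p2.png",np.vstack([get_image("scene")[120:240,170:320],get_image("top")[120:240,170:320]]).repeat(2,0).repeat(2,1))
E
```

```text
at pour [566.54290064 -10.70068808 114.        ] 8.95 [ 0.00429749  0.07553237 -2.12786736]
10.4167
16.0917 [ 0.30008648  0.24255135 -1.19829032] 54.59604832448414
```

View pics/p2.png

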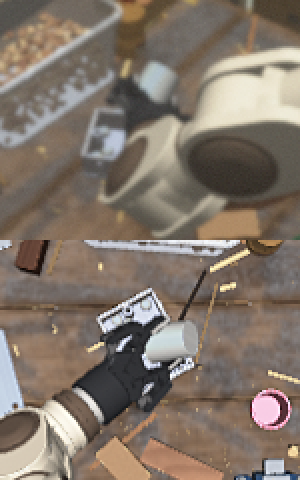

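The force fell by the weight of the six balls, and balls show in the case. I'll set the cup back down.

```bash
python3 - <<'E'
from h import *
import cv2
def go(p,R): goto(list(map(float,p)),R.as_rotvec().tolist())
servo_line((GP+[0,0,30]).tolist(),v=100)
go(GP+[0,0,30],tool(YAW,B,-60)); go([*GP[:2],150],tool(YAW,25,0))
go([570,-70,160],tool(-35,28,0)); go([575,-170,160],tool(-15,30,0))
R=tool(5,30,0); G=np.array([579.5,-267,150]); go(G,R)
print(sense()["contact_force"],sense()["t"])
G[2]=50; servo_line(G.tolist(),v=150)
for zz in np.arange(46,38.4,-1.):
    G[2]=zz; servo_line(G.tolist(),v=30)
    f=sense()["contact_force"]
    if f[2]>2: break
print(zz,f)
ungrasp(); wait(.2)
z=R.as_matrix()[:,2]; servo_line((G-130*z).tolist(),v=180); P=G-130*z; 
servo_line([P[0],P[1],230],v=300); print(sense()["t"])
t=get_image("top"); 
for n in["cup","case_thread0","cover_hole0","case","cover_grip","ball0"]:
    print(n,[(np.round(x["xyz"],1).tolist(),round(x["p"],2)) for x in tip_of("top",n)][:8])
s=get_image("scene")
for n in["cup","case_thread0","cover_hole0","cover_grip"]:
    print(n,[(np.round(x["xyz"],1).tolist(),round(x["p"],2)) for x in tip_of("scene",n)][:6])
cv2.imwrite("pics/a.png",np.hstack([t[130:270,130:370].repeat(3,0).repeat(3,1)[:420,:],]))
E
```

```text
[-0.14767703 -0.06912914 -1.42669557] 21.3083
40.0 [-3.40118355  1.80571597  5.41434823]
25.9667
cup [([580.1, -267.7, 1.8], 0.74), ([483.5, 234.7, -0.8], 0.58), ([463.2, -167.3, 3.1], 0.52), ([378.2, -32.8, -1.2], 0.41), ([624.8, 44.0, 51.5], 0.21)]
case_thread0 [([541.6, -36.3, 52.4], 0.76), ([624.2, 46.7, 54.2], 0.63)]
cover_hole0 [([476.6, 232.0, 1.0], 0.88), ([580.6, 296.9, -0.2], 0.78), ([459.9, 309.3, -0.7], 0.63)]
case [([580.9, 18.5, 1.3], 0.56), ([265.0, -315.9, -0.4], 0.26)]
cover_grip [([528.2, 282.9, 36.9], 0.78)]
ball0 [([597.1, 4.1, 22.0], 0.52), ([640.6, 21.7, 19.4], 0.46), ([612.3, 65.5, 15.6], 0.43), ([570.0, 48.4, 18.5], 0.43), ([608.7, 50.9, 17.3], 0.38)]
cup [([581.7, -265.3, -0.5], 0.81), ([467.7, -167.3, -0.2], 0.74), ([540.8, -39.5, 43.9], 0.47)]
case_thread0 [([507.3, 27.8, 53.3], 0.78), ([541.6, -39.6, 50.6], 0.77), ([622.4, 48.5, 49.3], 0.69)]
cover_hole0 [([459.1, 303.4, -2.2], 0.91), ([481.5, 233.9, 4.3], 0.66), ([578.7, 297.6, 4.5], 0.58)]
cover_grip [([523.1, 286.3, 33.5], 0.79), ([594.4, 7.8, 19.6], 0.71)]
```

View pics/a.png

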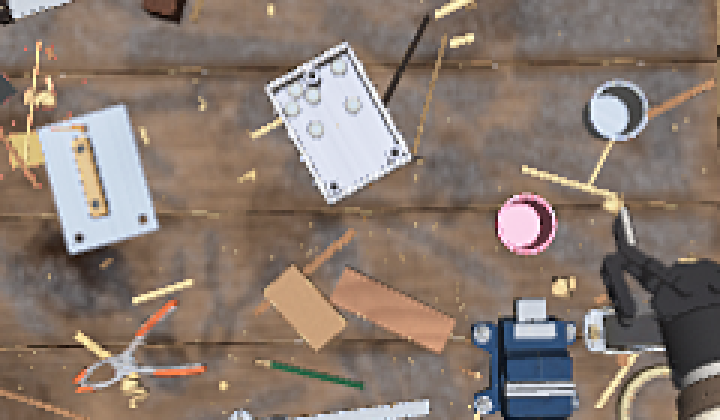

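Six balls show in the case (crop px near (313,95)). The steel cup stands empty and upright at (617,110), and the cover is undisturbed. I'll now measure case and cover with the wrist camera.

```bash
cat >> h.py <<'E'
M=np.array([[56,0],[-56,36],[-56,-36.]])
def fit(W):
    """rigid 2D fit of hole pattern M to W (3x2) -> centre, angle deg, residual"""
    r,_=Ro.align_vectors(np.c_[W-W.mean(0),0*W[:,0]],np.c_[M-M.mean(0),0*M[:,0]])
    r=r.as_matrix()[:2,:2]; t=W.mean(0)-r@M.mean(0)
    return t,np.degrees(np.arctan2(r[1,0],r[0,0])),np.round(np.linalg.norm(M@r.T+t-W,axis=1),1)
def holes(cam,name,guess):
    c=[x["xyz"] for x in tip_of(cam,name)]
    W=[min(c,key=lambda p:np.hypot(*(p[:2]-g)))[:2] for g in guess]
    return np.array(W)
def pat(t,a): a=d(a); return M@np.array([[np.cos(a),np.sin(a)],[-np.sin(a),np.cos(a)]])+t
E
python3 - <<'E'
from h import *
import cv2
for nm,t,a,z in(("case_thread0",C,27.4,300),("cover_hole0",np.array([526.,283]),14,270)):
    for f in(0,1): print(f,ik([*t,z],tool(a,90,0,f)))
    R=tool(a,90,0,1); goto([t[0]-60,t[1],z],R.as_rotvec().tolist()); wait(.3)
    im=get_image("wrist"); cv2.imwrite(f"pics/w_{nm}.png",im)
    print(nm,sense()["t"],[(np.round(x["xyz"],1).tolist(),round(x["p"],2)) for x in tip_of("wrist",nm)])
    try: print(fit(holes("wrist",nm,pat(t,a))))
    except Exception as e: print(e)
    for cam in("top","scene"):
        get_image(cam); print(cam,fit(holes(cam,nm,pat(t,a))))
    cp=camera_params("wrist"); np.savez(f"w_{nm}.npz",**{k:np.array(v) for k,v in cp.items()})
a,b=cv2.imread("pics/w_case_thread0.png"),cv2.imread("pics/w_cover_hole0.png")
cv2.imwrite("pics/w.png",cv2.resize(np.hstack([a,b]),(800,300)))
E
```

```text
0 [0.04, 0.18, 0.37, 1.77, 0.0, -0.44]
1 [0.04, 0.18, 0.37, 1.77, 0.0, 2.7]
case_thread0 29.725 [([626.0, 47.1, 51.7], 0.92), ([589.8, 71.8, 14.6], 0.75), ([506.0, 28.3, 53.5], 0.71), ([541.6, -36.8, 54.7], 0.66), ([739.5, -170.8, 1.2], 0.64)]
(array([574.47619503,  21.38535271]), np.float64(27.152356083696183), array([1.7, 2.3, 0.8]))Traceback (most recent call last):
  File "<stdin>", line 11, in <module>
  File "h.py", line 25, in holes
    W=[min(c,key=lambda p:np.hypot(*(p[:2]-g)))[:2] for g in guess]
       ~~~^^^^^^^^^^^^^^^^^^^^^^^^^^^^^^^^^^^^^
ValueError: min() iterable argument is empty
```

```bash
python3 - <<'E'
from h import *
import cv2
def sv(nm): np.savez(f"w_{nm}.npz",**{k:np.array(v) for k,v in camera_params("wrist").items()})
sv("case_thread0")
nm,t,a,z="cover_hole0",np.array([526.,283]),14,270
R=tool(a,90,0,1); goto([t[0]-60,t[1],z],R.as_rotvec().tolist()); wait(.3); sv(nm)
im=get_image("wrist"); cv2.imwrite(f"pics/w_{nm}.png",im)
c=tip_of("wrist",nm); print(sense()["t"],[(np.round(x["xyz"],1).tolist(),round(x["p"],2)) for x in c])
print(fit(holes("wrist",nm,pat(t,a))))
# refine hole centres by projected guesses: dark blob centroid
def proj(P,cp):
    q=cp["R"]@P+cp["t"]; s=q[:2]/q[2]; s=s*(1+cp["k1"]*(s@s)); return (cp["mtx"]@[*s,1])[:2]
def back(uv,cp,z):
    s=np.linalg.solve(cp["mtx"],[*uv,1])[:2]; u=s.copy()
    for _ in range(20): u=s/(1+cp["k1"]*(u@u))
    r=cp["R"].T@[*u,1]; o=-cp["R"].T@cp["t"]; return (o+r*(z-o[2])/r[2])[:2]
vis=[]
for nm,t,a,z in(("case_thread0",np.array([574.5,21.4]),27.2,52),("cover_hole0",t,a,5)):
    cp=np.load(f"w_{nm}.npz"); im=cv2.imread(f"pics/w_{nm}.png"); g=cv2.cvtColor(im,6).astype(float)
    W=[];ok=[]
    for p in pat(t,a):
        u=proj(np.array([*p,z]),cp)
        for r in(13,9,9):
            yy,xx=np.mgrid[:384,:512]; m=np.hypot(xx-u[0],yy-u[1])<r
            w=m*np.clip(np.percentile(g[m],60)*.6-g,0,None); u=np.array([(w*xx).sum(),(w*yy).sum()])/w.sum()
        W.append(back(u,cp,z)); cv2.circle(im,tuple(int(v) for v in np.round(u)),1,(0,0,255),-1); ok.append(np.round(u).tolist())
    print(nm,ok,np.round(W,1).tolist(),fit(np.array(W))); vis.append(im)
cv2.imwrite("pics/w.png",cv2.resize(np.hstack(vis),(800,300)))
E
```

```text
34.8833 [([482.3, 234.7, -0.1], 0.93), ([460.4, 306.8, -2.8], 0.73)]
(array([491.30316221, 249.64205475]), np.float64(-29.14574077773492), array([59.2,  1.6, 58.4]))
case_thread0 [[278.0, 65.0], [249.0, 159.0], [305.0, 159.0]] [[626.4, 49.8], [512.0, 29.1], [544.2, -33.9]] (array([577.35380924,  23.68265157]), np.float64(27.76686591594585), array([0.6, 1. , 0.5]))h.py:20: UserWarning: Optimal rotation is not uniquely or poorly defined for the given sets of vectors.
  r,_=Ro.align_vectors(np.c_[W-W.mean(0),0*W[:,0]],np.c_[M-M.mean(0),0*M[:,0]])
<stdin>:25: RuntimeWarning: invalid value encountered in divide
Traceback (most recent call last):
ValueError: cannot convert float NaN to integer
```

```bash
python3 -c "
import cv2,numpy as np
a,b=cv2.imread('pics/w_case_thread0.png'),cv2.imread('pics/w_cover_hole0.png')
cv2.imwrite('pics/w.png',cv2.resize(np.hstack([a,b]),(800,300)))"
```

```text
(no output)
```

View pics/w.png

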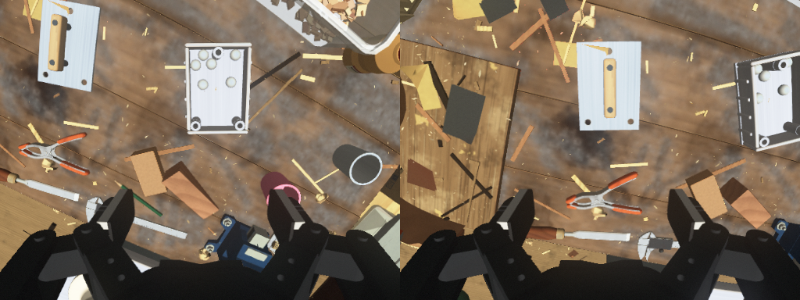

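The left half is the case, with six balls inside and bosses at px (218,52), (194,125) and (240,125). The right half is the cover, with corner holes at (587,126) and (633,125) and its third hole partly under a shaving at (597,46). I'll fit both outlines offline.

```bash
cat >> h.py <<'E'
def back(uv,cp,z):
    s=np.linalg.solve(cp["mtx"],[*uv,1])[:2]; u=s.copy()
    for _ in range(20): u=s/(1+cp["k1"]*(u@u))
    r=cp["R"].T@[*u,1]; o=-cp["R"].T@cp["t"]; return (o+r*(z-o[2])/r[2])[:2]
def hole_fit(g,uv,r=7):
    import cv2
    u=np.array(uv,float)
    for _ in range(4):
        yy,xx=np.mgrid[:384,:512]; m=np.hypot(xx-u[0],yy-u[1])<r
        w=m*np.clip(np.percentile(g[m],15)*1.0+8-g,0,None); u=np.array([(w*xx).sum(),(w*yy).sum()])/w.sum()
    return u
E
python3 - <<'E'
from h import *
import cv2
cp=np.load("w_cover_hole0.npz"); im=cv2.imread("pics/w_cover_hole0.png"); g=cv2.cvtColor(im,6).astype(float)
s=1.28; W=[]
for u in((587-400,126),(633-400,125)):
    v=hole_fit(g,np.array(u)*s); W.append(back(v,cp,5)); print(v,W[-1])
print(np.linalg.norm(W[0]-W[1]), "expect 72")
dv=W[1]-W[0]; n=np.array([-dv[1],dv[0]])/np.linalg.norm(dv)
print("angle",np.degrees(np.arctan2(n[1],n[0])), "centre",np.mean(W,0)+56*n)
hsv=cv2.cvtColor(im,cv2.COLOR_BGR2HSV)
for nm,seed,z in(("cover_hole0",(225,130),5),("case_thread0",(290,150),52)):
    cp=np.load(f"w_{nm}.npz"); im=cv2.imread(f"pics/w_{nm}.png"); b=im[:,:,0].astype(int);r=im[:,:,2].astype(int)
    m=((b>=r-2)&(im[:,:,1]>110)).astype(np.uint8); m=cv2.morphologyEx(m,cv2.MORPH_OPEN,np.ones((3,3)))
    _,l=cv2.connectedComponents(m); print(nm,l[seed[1],seed[0]])
    mm=(l==l[seed[1],seed[0]]).astype(np.uint8)
    cs=max(cv2.findContours(mm,0,2)[0],key=cv2.contourArea)
    P=np.array([back(p[0]+0.0,cp,z) for p in cs]).astype(np.float32)
    print(cv2.minAreaRect(P))
E
```

```text
[239.98823529 156.35529412] [462.03859057 303.93402968]
[295.47329961 155.40191119] [480.890304  233.6983966]
72.72160100068527 expect 72
angle 15.024453685324112 centre [525.55010269 283.3331646 ]
cover_hole0 0
((346.3472900390625, 255.12460327148438), (651.224853515625, 1016.1466674804688), 13.990012168884277)
case_thread0 10
((574.7709350585938, 23.658737182617188), (126.79745483398438, 81.19158935546875), 27.746185302734375)
```

```bash
python3 - <<'E'
from h import *
import cv2
T=np.array([525.5,283.3]); R=tool(15,90,0,1); rv=R.as_rotvec().tolist()
goto([*T,110],rv); servo_line([*T,35],v=120); print(sense()["t"],sense()["contact_force"])
close_gripper(80); s=sense(); print(s["finger_gap"],s["gripper_force"],s["contact_force"])
servo_line([*T,145],v=120); s=sense(); print(s["finger_gap"],s["contact_force"],s["wrist_torque"])
R=tool(27.5,90,0,1); goto([576,22.5,145],R.as_rotvec().tolist())
servo_line([576,22.5,107.],v=60); wait(.3); s=sense(); print(s["t"],s["position"],s["contact_force"],s["wrist_torque"])
np.savez("w_f.npz",**{k:np.array(v) for k,v in camera_params("wrist").items()})
w=get_image("wrist"); cv2.imwrite("pics/fw.png",w)
for n in("cover_hole0","case_thread0"): print(n,[(np.round(x["xyz"],1).tolist(),round(x["p"],2)) for x in tip_of("wrist",n)])
c=get_image("scene"); cv2.imwrite("pics/fs.png",c)
for n in("cover_hole0","case_thread0"): print(n,[(np.round(x["xyz"],1).tolist(),round(x["p"],2)) for x in tip_of("scene",n)])
t=get_image("top"); cv2.imwrite("pics/ft.png",t)
for n in("cover_hole0","case_thread0"): print(n,[(np.round(x["xyz"],1).tolist(),round(x["p"],2)) for x in tip_of("top",n)])
print(sense()["t"])
cv2.imwrite("pics/f.png",np.hstack([cv2.resize(w,(400,300)),cv2.resize(c[130:280,150:350],(400,300))]))
E
```

```text
36.425 [ 0.09756764 -0.28795714  0.53259889]
16.79244649533319 79.42329168319702 [-0.54030076  0.94177002  4.13734575]
16.64277848609793 [-0.07030833  0.53812898 -5.41973075] [-0.03659833  0.02773768  0.01734809]
43.825 [576.14825884  22.51253269 107.30842693] [ 0.36430131  0.55032597 -6.21380423] [0.003762   0.00551948 0.01116887]
cover_hole0 [([626.1, 49.5, 72.6], 0.91)]
case_thread0 [([625.4, 45.5, 53.6], 0.59)]
cover_hole0 [([626.1, 44.8, 74.4], 0.9), ([510.1, 28.4, 71.7], 0.89), ([543.6, -37.7, 74.7], 0.65)]
case_thread0 [([509.5, 26.7, 53.3], 0.81), ([621.3, 49.8, 47.6], 0.72), ([625.9, 49.4, 74.0], 0.39)]
cover_hole0 []
case_thread0 []
44.275
```

View pics/f.png

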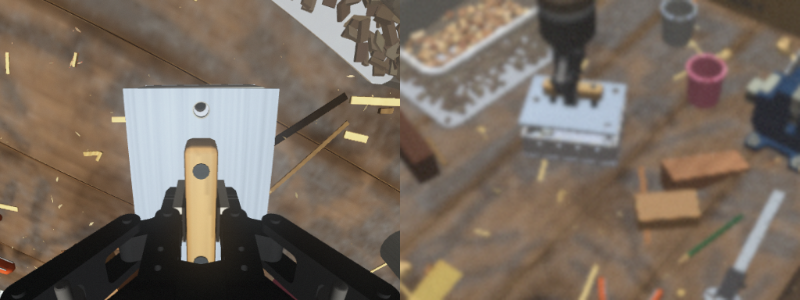

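In the wrist view (left) the cover is held with hole0 at px (201,109), and part of the boss shows through it. In the scene view (right) it floats level over the case at (570,120). I'll check the alignment through the hole.

```bash
python3 - <<'E'
from h import *
import cv2
cp=np.load("w_f.npz"); im=cv2.imread("pics/fw.png"); g=cv2.cvtColor(im,6).astype(float)
u0=np.array([201,109])*1.28
x,y=np.round(u0).astype(int)
# hole outline: anything differing from plate
pl=np.median(g[y-20:y+20,x-20:x+20]); m=(np.abs(g-pl)>25).astype(np.uint8); m[:y-14]=0;m[y+15:]=0;m[:,:x-14]=0;m[:,x+15:]=0
mo=cv2.moments(m,True); u=np.array([mo["m10"],mo["m01"]])/mo["m00"]
print("hole px",u,"area",mo["m00"],"world",back(u,cp,77))
# plate edges at the row band: left/right/top in world
def proj(P):
    q=cp["R"]@P+cp["t"]; s=q[:2]/q[2]; s=s*(1+cp["k1"]*(s@s)); return (cp["mtx"]@[*s,1])[:2]
print("thread0 expected px",proj(np.array([626.4,49.8,52])),"(net)",proj(np.array([624.9,46.7,52])))
print("nominal cover hole0",pat(np.array([576,22.5]),27.5)[0],proj(np.array([*pat(np.array([576,22.5]),27.5)[0],77])))
c=im[y-25:y+25,x-40:x+40]; s=cv2.imread("pics/fs.png")[160:215,205:270]
cv2.imwrite("pics/z.png",np.hstack([cv2.resize(c,(480,300),interpolation=2),cv2.resize(s,(320,300),interpolation=2)]))
E
```

```text
hole px [256.54589372 138.85990338] area 207.0 world [627.04654168  48.16274668]
thread0 expected px [253.53676812 132.52225217] (net) [257.0639956  137.26260035]
nominal cover hole0 [625.67260666  48.35792234] [254.94320703 141.10007006]
```

View pics/z.png

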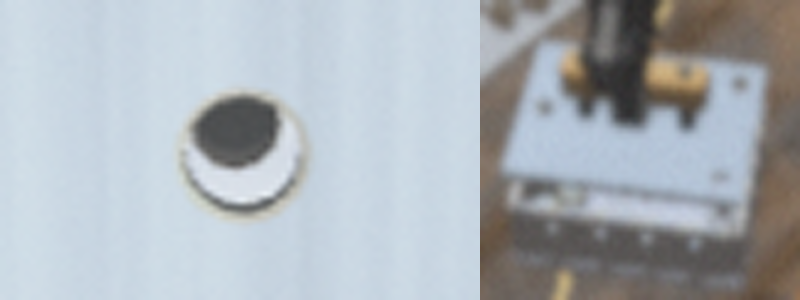

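```bash
python3 - <<'E'
from h import *
cp=np.load("w_f.npz")
h=back(np.array([257.3,140.3]),cp,77.3); th=back(np.array([255.8,135.3]),cp,52)
print(h,th,th-h, np.linalg.norm(back(np.array([263.2,135.3]),cp,52)-back(np.array([248.5,135.3]),cp,52)),"expect 8",
 np.linalg.norm(back(np.array([267.6,140.3]),cp,77.3)-back(np.array([247,140.3]),cp,77.3)),"expect 10+")
E
```

```text
[626.61689694  47.51221578] [625.57537695  47.88480874] [-1.04151999  0.37259296] 8.592095018924763 expect 8 10.34922473956356 expect 10+
```

```bash
python3 - <<'E'
from h import *
s=sense(); p=s["position"]
servo_line([p[0]-1.2,p[1]+.5,106.8],v=20); wait(.7); s=sense()
print(s["t"],s["position"],s["finger_gap"],s["contact_force"],abs(s["dq"]).max())
print(finish_job())
E
```

```text
45.225 [574.78069937  23.0334869  106.78654217] 16.606161441001827 [ 0.47950616 -0.44124015 -5.41319182] 0.0022443730017278327
the job is handed in; nothing more can be done
None
```

The job is handed in at 45 s: the six balls are in the case and the empty cup stands upright where it started. The cover is held still and level about 2 cm above the rim, its holes lined up to about 1 mm, judged through one cover hole, with no picture after the last 1 mm correction.

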